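Load a brass blank under the spring clip of an engraving holder

ROBOT

A 6-joint arm with a two-finger parallel gripper is mounted at the origin on a cart in front of the work surface, level with it; the furniture and walls round the work are solid. World frame = base frame: x ahead of the robot, y to its left, z up, the work surface at z = 0. Lengths are in m, angles in rad, forces in N, time in s.
With the tool pointing down it reaches from about 0.325 to 0.9 m from the base axis. Payload 6.1 kg.
Tool frame: the origin (TCP) lies midway between the tips of the shut fingers; the grasp point (between the pads) lies 19 mm behind it; x points along the fingers, z is the direction in which the jaws open and shut, and the axes are right-handed (so a half turn about x gives the same grasp; the last joint's range is limited). The gripper opens to 85 mm and grips with 20 to 120 N. Pads are 22 mm wide; open, the fingers measure 114 mm over their backs; the gripper's body (76 mm by 85 mm) begins 54 mm behind the grasp point. The pads swing forward as they close: fully open they stand 13 mm farther back than shut.
Start: joints at [-1.266, 0.22, 1.526, -0, 1.395, -0.126], TCP at [0.261, -0.568, 0.231] pointing down, gripper open.
Joint ranges: [-2.98, 2.98], [-0.91, 2.08], [0.09, 2.57], [-1.24, 4.39], [0.2, 2.65], [-2.68, 2.68]. Speed limits (rad/s): [2.57, 2.57, 3.01, 3.14, 3.14, 3.14].

INTERFACE

Orientations are given as a rotation vector (axis times angle).
In Python, from rig import env, optics gives the robot as it stands.
- The arm moves only by the tool arm_command, never from a script. Its argument "motion" is a list of rows, each a list of 3 entries, a list of its own where there are three numbers: the shift along the tool's x, y, z in mm, then the turn about the tool's x in degrees, then the closure, from -1 (fully open) to 1 (shut). In form: [[[tx, ty, tz], turn, grip], ...]. A call has 1 to 8 rows; each row is the pose to reach, as a shift and turn from the pose commanded when the call began, along the tool's axes at that moment; what a row does not reach only later rows make up. A row lasts 1/12 s, in which the tool goes at most 41.7 mm and 7.16 degrees, less where a joint would pass 70% of its speed; a pose out of reach is approached as far as the arm can. A call with a gripper value outside its range is refused whole. The fingers move at their own pace and stop on an object; "newtons" is the grip in N (left out, the last holds). Time passes only in rows, so rows that repeat a pose let the fingers close. It gives the time, the measured TCP pose, the force and the opening at its end, in the units of the state.
- env.read_state(): the state, without advancing time (a new reading comes with each control period).
- optics.snapshot(name): name is "side" or "top"; returns a dict with "pixels" (400x640x3 uint8, red, green, blue), "z_map" (400x640 float32, m along the optical axis (not along the pixel's ray), 0 where there is no reading), "mtx" (3x3 intrinsics, pixels), "R" (3x3) and "t" (3): a world point X has camera coordinates R X + t. Camera axes: x right, y down, z forward; pixel columns grow to the right and rows downward; lengths in m; the calibration is good to about 2 mm. A picture is of the moment at which its call begins.
- env.sign_off(): hands the job in, once; it reports no verdict.
The state is a dict: "time_s": time; "qpos": joint angles; "dq": joint speeds; "tau": joint torques, N m; "tool_pos": TCP position; "ee_rot": TCP orientation; "force": force on the tool from outside, world axes, zero at the start; "torque": the same for the moment, N m; "gripper_width": finger opening in m.
Only numpy, scipy, OpenCV 4.12 (cv2) and the standard library are available. Lean on these libraries where they do the work, as an engineer would, in place of code of your own. Each camera call takes 0.05 s, during which the arm holds its last target. There are 200 camera calls.

TASK

Load the small brass blank into the engraving holder: with one fingertip press the spring clip's thumb tab down and keep it down, and with the other finger push the blank along its channel under the clip's raised lip until it is fully home against the stop pins. Then let the tab up so that the clip shuts on the blank, and leave it there. Push only: do not pick the blank up, and leave the small things round the holder where they are.

Things in the scene. Friction and masses are not known exactly. Their poses are not given: they have to be found in the camera images.
- holder: Engraving holder screwed to the bench, 166 x 86 mm. Origin: bench level, centre line, under the clip's shut lip. +x: the direction in which the blank is pushed (to the clip, then its tab), +y left of that, +z up. Channel bed: top 10 mm above the bench, x = -66 to +22 mm. Side guides: inner faces y = +-23.5 mm, tops 16.5 mm high, flared at the entry; only the blank lies between them.
- stop_face (a point): Middle of the stop, 14 mm above the bench: two pins under the clip whose faces are at x = +14 mm of the holder. The clip's hinge pin runs across at x = 18 mm, 20 mm above the bench, between two lugs (tops 28 mm high, outer faces y = +-28 mm).
- clip (a joint): Steel spring clip, angle in rad. 0 = shut, empty: lip (36 mm wide, x = -3 to +1 mm) 0.5 mm above the bed, stopping the blank. Pressing the tab raises the lip; the blank passes under from 0.40 on. 0.62 = fully down: lip 13 mm above the bed, tab level, its top 11.5 mm above the bench (1.5 mm above bed level). Takes 3 to 9 N; springs back when released. Shut on the blank it reads about 0.37.
- tab_middle (a point): Middle of the upper face of the clip's thumb tab, a flat polished plate 40 mm wide (y), 52 mm long (x); moves with the clip. Shut, it slopes up away from the hinge at 0.62 rad, 17 to 48 mm above the bench. Fully pressed it is level, from x = 26 to 80 mm of the holder (this point at x = 50), and a finger slides easily along it to the free end while holding it down.
- blank_center (a point): Centre (half-way up) of the loose brass blank, 26 mm long (holder x), 45 mm wide (y), 8 mm thick, 60 to 110 g, with two small screw holes. It starts in the channel before the clip, leading edge 2 to 10 mm short of the shut lip. Fully home its centre is at x = +1 mm of the holder, 14 mm above the bench.
- tweezers: Steel tweezers, 141 mm long, lying to the left of the holder. Leave alone.
- eraser_block: Grey abrasive block, 24 x 52 x 13 mm, lying to the right of the holder. Leave alone.
- copper_spool: Spool of copper wire, diameter 48 mm, 30 mm high, standing to the right of the holder beside its tab end. Leave alone.
- loupe: Black eye loupe, diameter 33 mm, 31 mm high, standing to the left of the holder beside its tab end. Leave alone.
Mind the look-alikes: they are no part of the job. Of the things that look like the holder, the larger one is meant.

How it is judged:
By the outcome, as a careful person would: the job done as asked, in the order asked, and still so for the second after the job is handed in, with the robot touching nothing.
It also fails if it takes over 40 s, if anything falls off the work surface, if the arm or the gripper's body presses on something with over 40 N, if the wrist force passes 120 N, or if a joint passes its speed limit or range.

## Working session

There is one attempt and no reset: what is moved stays moved. The work goes in short steps, Python scripts to look and compute and a tool call to move; the robot and the scene stay as the last step left them, time stands still between calls to the robot, and variables do not carry over. Pictures are saved under pics/ and viewed, about 8 in all and at most 12, crops included, and the job is handed in when it is done.

Besides the shell and the picture viewer there is one more tool, called in YAML: its name, and indented under it one key for each argument. arm_command: Moves the arm, as the interface text tells. Its arguments: {"type":"object","properties":{"motion":{"type":"array","items":{"type":"array"}},"newtons":{"type":"number"}},"required":["motion"]}

```bash
mkdir -p pics; ls; python3 - <<'E'
from rig import env, optics
import cv2,numpy as np
print(env.read_state())
for n in("side","top"):
    s=optics.snapshot(n); cv2.imwrite(f"pics/{n}0.png",s["pixels"][:,:,::-1]); np.savez(f"pics/{n}0.npz",**s)
    print(n,s["mtx"].tolist(),s["R"].round(3).tolist(),s["t"].round(3).tolist())
E
```

```text
pics
{'time_s': 0.0, 'qpos': array([-1.26610291e+00,  2.21233958e-01,  1.52759356e+00, -1.36105255e-05,
        1.39468607e+00, -1.26109076e-01]), 'dq': array([-0.00067906, -0.00101216, -0.00119481,  0.00037969,  0.0003561 ,
       -0.00032485]), 'tau': array([-8.32935202e-04, -4.96900105e+01, -3.89396310e+01, -1.00794937e-04,
        1.09701310e-02, -3.19869366e-05]), 'tool_pos': array([ 0.26080811, -0.56733026,  0.23020367]), 'ee_rot': array([ 0.88748083,  1.38425893, -0.88547422]), 'force': array([ 0.91856665,  0.35620331, -0.19367254]), 'torque': array([-0.01806348,  0.01539281, -0.00056665]), 'gripper_width': 0.08527026706541047}
side [[368.0432323956741, 0.0, 323.02797339413814], [0.0, 368.0432323956741, 199.8961728298774], [0.0, 0.0, 1.0]] [[-0.987, -0.161, 0.02], [-0.106, 0.55, -0.829], [0.122, -0.82, -0.56]] [0.578, 0.048, 0.929]
top [[499.32173640684306, 0.0, 316.826376418743], [0.0, 499.32173640684306, 199.27631731300036], [0.0, 0.0, 1.0]] [[0.016, -0.999, 0.034], [-0.985, -0.021, -0.173], [0.173, -0.031, -0.984]] [0.108, 0.58, 0.833]
```

View pics/side0.png

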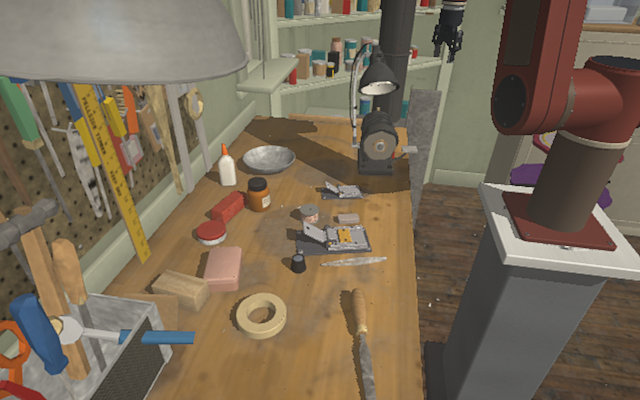

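View pics/top0.png

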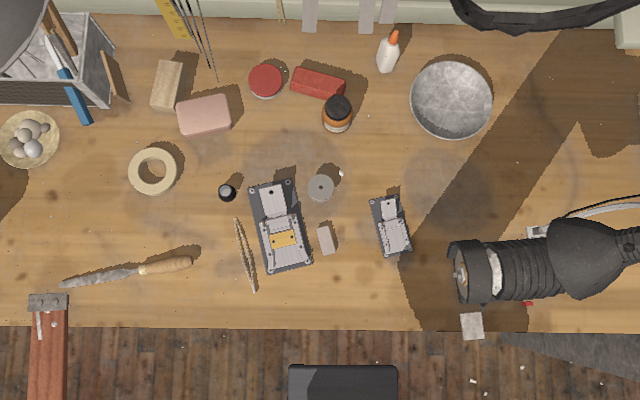

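The larger holder is at about (280,227) in top and (335,238) in side; its blank is yellow at (284,239) in top. The decoy is at (390,226). Next I'll take enlarged crops.

```bash
cat > h.py <<'E'
import numpy as np,cv2
def ray(s,u,v):
    d=s["R"].T@np.linalg.inv(s["mtx"])@np.array([u,v,1.]); return -s["R"].T@s["t"],d
def onz(s,u,v,z):
    c,d=ray(s,u,v); return c+d*(z-c[2])/d[2]
def tri(s1,p1,s2,p2):
    c1,d1=ray(s1,*p1);c2,d2=ray(s2,*p2)
    k=np.linalg.lstsq(np.c_[d1,-d2],c2-c1,rcond=None)[0]
    a,b=c1+d1*k[0],c2+d2*k[1]; return (a+b)/2,np.linalg.norm(a-b)
def px(s,X):
    p=s["mtx"]@(s["R"]@np.asarray(X)+s["t"]); return p[:2]/p[2]
E
python3 - <<'E'
import numpy as np,cv2
from h import *
ims=[]
for n,(u,v,w,h) in dict(top=(235,165,110,120),side=(285,195,100,70)).items():
    s=dict(np.load(f"pics/{n}0.npz")); c=s["pixels"][v:v+h,u:u+w,::-1]
    k={'top':5,'side':7}[n]
    cv2.imwrite(f"pics/{n}c.png",cv2.resize(c,None,fx=k,fy=k,interpolation=cv2.INTER_CUBIC))
    hsv=cv2.cvtColor(s["pixels"],cv2.COLOR_RGB2HSV)
    if n=='top':
        m=np.zeros((400,640),np.uint8);m[222:255,262:308]=cv2.inRange(hsv,(15,120,120),(28,255,255))[222:255,262:308]
        cs=max(cv2.findContours(m,0,2)[0],key=cv2.contourArea); print(cv2.minAreaRect(cs))
        bp=cv2.boxPoints(cv2.minAreaRect(cs)); print([onz(s,*p,.018).round(4) for p in bp])
    def zpt(u,v):
        z=s["z_map"][v,u]; return (s["R"].T@(z*np.linalg.inv(s["mtx"])@[u,v,1]-s["t"])).round(4)
    if n=='top': print([ (p,zpt(*p)) for p in[(284,239),(272,195),(274,210),(256,188),(230,230)]])
E
```

```text
((282.35296630859375, 238.9117889404297), (13.581995010375977, 24.98116683959961), 75.96376037597656)
[array([0.5153, 0.2031, 0.018 ]), array([0.5271, 0.1598, 0.018 ]), array([0.5034, 0.1533, 0.018 ]), array([0.4918, 0.1964, 0.018 ])]
[((284, 239), array([0.5091, 0.1751, 0.0202])), ((272, 195), array([0.585 , 0.1978, 0.0413])), ((274, 210), array([0.561 , 0.1945, 0.0223])), ((256, 188), array([0.6043, 0.23  , 0.0047])), ((230, 230), array([ 5.257e-01,  2.752e-01, -3.000e-04]))]
```

View pics/topc.png

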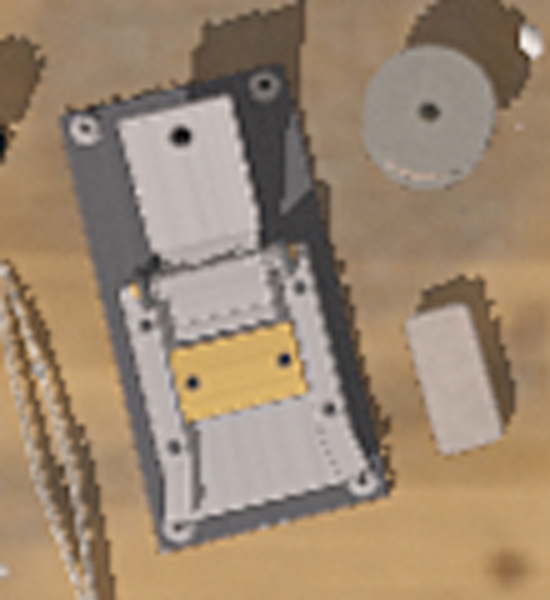

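View pics/sidec.png

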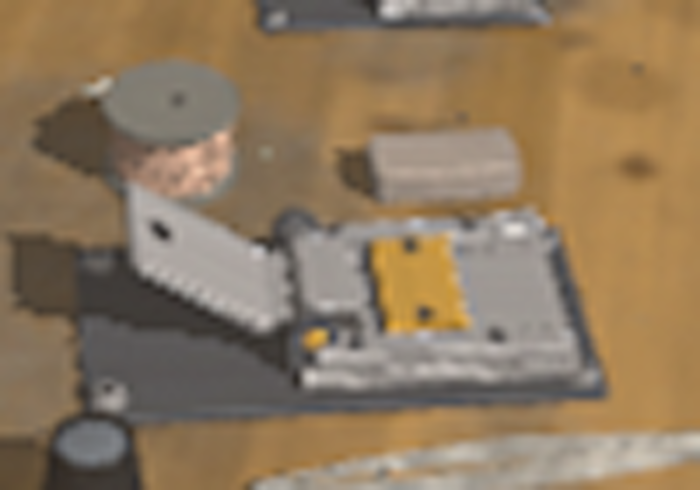

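The crops show the blank (yellow, side view crop ~ (420,283)), the tab rising away toward world +x, the tweezers on the left, and the block and spool on the right. I'll triangulate the corners across both views and check the route for obstacles.

```bash
python3 - <<'E'
import numpy as np,cv2
from h import *
from scipy.spatial.transform import Rotation as Ro
from rig import env
T=dict(np.load("pics/top0.npz"));S=dict(np.load("pics/side0.npz"))
ct=lambda p:((p[0]+.5)/5-.5+235,(p[1]+.5)/5-.5+165)
cs=lambda p:((p[0]+.5)/7-.5+285,(p[1]+.5)/7-.5+195)
P=dict(base_pp=((65,112),(85,418)),base_pm=((283,65),(78,255)),base_mm=((392,492),(555,225)),base_mp=((162,552),(605,393)),
 bl_lead_p=((172,350),(384,330)),bl_lead_m=((292,322),(372,240)),bl_tr_p=((184,422),(468,330)),bl_tr_m=((307,393),(452,236)),
 tab_m=((232,95),(128,187)),tab_p=((120,122),(135,262)),tabhole=((181,136),(161,231)),hole_p=((193,383),(425,314)),hole_m=((285,360),(410,245)))
W={}
for k,(a,b) in P.items():
    X,e=tri(T,ct(a),S,cs(b)); W[k]=X; print(k,(X*1e3).round(1),round(e*1e3,1))
c=np.mean([W[k] for k in W if k[:4]=='base'],0); print('base c',c)
for a,b in(('base_mm','base_pm'),('base_mp','base_pp'),('base_mm','base_mp'),('base_pm','base_pp'),('bl_tr_m','bl_tr_p'),('bl_lead_m','bl_lead_p'),('hole_m','hole_p'),('tab_m','tab_p')):
    d=W[b]-W[a]; print(a,b,np.linalg.norm(d).round(4),np.degrees(np.arctan2(d[1],d[0])).round(2))
print('top-only base corners z=.005',[ (onz(T,*ct(P[k][0]),.005)*1e3).round(1)[:2] for k in P if k[:4]=='base'])
st=env.read_state(); print(Ro.from_rotvec(st['ee_rot']).as_matrix().round(4))
# obstacles: max height on grid
H=np.full((10,12),-1.)
for s in(T,S):
    v,u=np.mgrid[:400,:640]; z=s["z_map"]; ok=z>0
    c=(np.linalg.inv(s["mtx"])@np.array([u[ok]*z[ok],v[ok]*z[ok],z[ok]])); X=s["R"].T@(c-s["t"][:,None])
    i=((X[0]-.2)/.06).astype(int);j=((X[1]+.65)/.08).astype(int)
    g=(X[0]>.2)&(X[0]<.8)&(X[1]>-.65)&(X[1]<.31)
    np.maximum.at(H,(i[g],j[g]),X[2][g])
print('rows x=.2+.06i, cols y=-.65+.08j'); print((H*100).round(0).astype(int))
E
```

```text
base_pp [604.9 245.9   1.2] 3.1
base_pm [625.3 165.3  -0.8] 2.8
base_mm [467.  121.9   1.4] 2.1
base_mp [444.7 204.7   1.1] 0.8
bl_lead_p [516.4 202.6  14.2] 1.4
bl_lead_m [526.6 159.5  15.6] 2.8
bl_tr_p [490.3 197.5  14.1] 1.8
bl_tr_m [500.7 153.5  16.4] 3.1
tab_m [604.1 182.2  43.8] 2.9
tab_p [593.3 221.5  45.6] 2.3
tabhole [589.5 200.1  41.7] 2.4
hole_p [504.4 194.6  16.1] 1.5
hole_m [513.1 161.7  17. ] 1.7
base c [0.53549481 0.18446885 0.00075456]
base_mm base_pm 0.1641 15.35
base_mp base_pp 0.1654 14.42
base_mm base_mp 0.0858 105.06
base_pm base_pp 0.0831 104.19
bl_tr_m bl_tr_p 0.0453 103.31
bl_lead_m bl_lead_p 0.0443 103.25
hole_m hole_p 0.0341 104.92
tab_m tab_p 0.0407 105.3
top-only base corners z=.005 [array([605.8, 245.6]), array([625.4, 165.3]), array([467.9, 122. ]), array([445. , 204.5])]
[[-6.000e-04  9.086e-01  4.176e-01]
 [ 1.700e-03  4.176e-01 -9.086e-01]
 [-1.000e+00  2.000e-04 -1.800e-03]]
rows x=.2+.06i, cols y=-.65+.08j
[[ -87   43  -86  -87  -87  -87  -86   48   49   49  -87  -86]
 [  39   43  -87  -86  -87  -87  -86  -86  -87  -87  -87  -87]
 [-100   14    1    1    1    1   11    1    1    1    1    1]
 [-100    0    1    1   28   28   16    1    1    1    1    1]
 [-100 -100    1 -100   33   32   17    2    1    2    2    2]
 [-100    2    1    1   34   29   13    2    2    2    3    1]
 [-100    2    1    1    1    1    1    4    4    4    5    4]
 [-100    2    1    1    1    1   57   54   56    3    1   55]
 [-100    2    1    1    1    4    4    4    8    8    1    4]
 [-100    2    1    1    1    4    1    4    8    8    4    4]]
```

arm_command:
  motion:
    - [[-70,57,-269],-50,-1]
    - [[-70,57,-269],-50,-1]
    - [[-70,57,-269],-50,-1]
    - [[-70,57,-269],-50,-1]
    - [[-70,57,-269],-50,-1]
    - [[-70,57,-269],-50,-1]
    - [[-70,57,-269],-50,-1]
    - [[-70,57,-269],-50,-1]

```text
time_s: 0.77
tool_pos: [0.2001, -0.2963, 0.3035]
ee_rot: [0.201, 1.559, -0.206]
force: [-0.7, -1.6, -0.7]
gripper_width: 0.0851
```

arm_command:
  motion:
    - [[0,304,51],-30,-1]
    - [[0,304,51],-30,-1]
    - [[0,304,51],-30,-1]
    - [[0,304,51],-30,-1]
    - [[0,304,51],-30,-1]
    - [[0,304,51],-30,-1]
    - [[0,304,51],-30,-1]
    - [[0,304,51],-30,-1]

```text
time_s: 1.43
tool_pos: [0.3309, -0.0157, 0.3011]
ee_rot: [-0.203, 1.56, 0.206]
force: [0.3, -0.9, 0.4]
gripper_width: 0.0853
```

```bash
python3 - <<'E'
from rig import env
from scipy.spatial.transform import Rotation as Ro
import numpy as np
s=env.read_state();R=Ro.from_rotvec(s['ee_rot']).as_matrix();print(s['tool_pos'],R.round(4),s['qpos'])
# target: holder axis from base centre and yaw; inner rear face ~5mm behind trailing edge
yaw=np.radians(14.7);hx=np.array([np.cos(yaw),np.sin(yaw),0]);bc=np.array([.536,.1843,0])
tr=np.array([.4965,.1752,0]); a=(tr-bc)@hx; print('trailing rel base c',a)
tcp=bc+hx*(a-.005+.0426); tcp[2]=.12; print('tcp',tcp,'shift tool mm',(R.T@(tcp-s['tool_pos'])*1e3).round(1),'yaw now',np.degrees(np.arctan2(R[1,2],R[0,2])))
E
```

```text
[ 0.33094214 -0.01568064  0.301098  ] [[ 9.000e-04 -2.574e-01  9.663e-01]
 [ 1.800e-03  9.663e-01  2.574e-01]
 [-1.000e+00  1.500e-03  1.300e-03]] [-2.88888532e-01 -5.88010835e-01  2.09718725e+00  1.95112075e-03
  1.63204013e+00 -5.49058642e-01]
trailing rel base c -0.0405162735303689
tcp [0.53317918 0.18355997 0.12      ] shift tool mm [181.6 140.2 246.5] yaw now 14.913456363646365
```

arm_command:
  motion:
    - [[170,140,246],0,-1]
    - [[170,140,246],0,-1]
    - [[170,140,246],0,-1]
    - [[170,140,246],0,-1]
    - [[170,140,246],0,-1]
    - [[170,140,246],0,-1]
    - [[170,140,246],0,-1]
    - [[170,140,246],0,-1]

```text
time_s: 2.1
tool_pos: [0.5332, 0.1794, 0.1287]
ee_rot: [-0.201, 1.563, 0.201]
force: [0.1, -0.3, 1.3]
gripper_width: 0.0853
```

arm_command:
  motion:
    - [[50,0,0],0,-1]
    - [[50,0,0],0,-1]
    - [[50,0,0],0,-1]
    - [[50,0,0],0,-1]

```text
time_s: 2.43
tool_pos: [0.5317, 0.1774, 0.0809]
ee_rot: [-0.201, 1.564, 0.201]
force: [0.6, 0.2, 0.8]
gripper_width: 0.0853
```

```bash
cat > look.py <<'E'
import sys,cv2,numpy as np
from rig import env,optics
tag=sys.argv[1]; out=[]
for n,(u,v,w,h) in dict(top=(245,160,80,125),side=(270,170,110,93)).items():
    s=optics.snapshot(n); np.savez(f"pics/{n}{tag}.npz",**s)
    k=600/h if n=='top' else 4
    c=s["pixels"][v:v+h,u:u+w,::-1]; k=4.7 if n=='top' else 3.8
    c=cv2.resize(c,None,fx=k,fy=k,interpolation=cv2.INTER_CUBIC)
    out.append(cv2.copyMakeBorder(c,0,590-c.shape[0],0,0,cv2.BORDER_CONSTANT))
cv2.imwrite(f"pics/c{tag}.png",np.hstack(out)[:, :800])
s=env.read_state(); print(s['time_s'],s['tool_pos'].round(4),s['ee_rot'].round(3),s['force'].round(2),s['gripper_width'])
E
python3 look.py 1
```

```text
2.5333 [0.5338 0.1776 0.0836] [-0.2    1.558  0.2  ] [ 0.71 -0.1   0.57] 0.0848909405015555
```

View pics/c1.png

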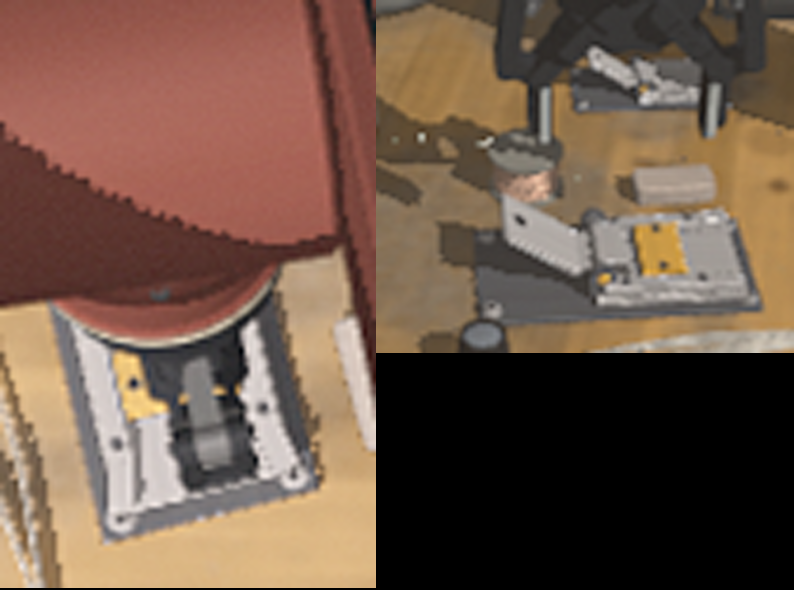

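View 1: the side view shows the silver pads at crop (545,115) and (711,120) above the holder. The rear finger is behind the blank, and in the top view it sits a few mm too far right. I'll work out the tip positions relative to the blank in the same side view, so the calibration bias cancels.

```bash
python3 - <<'E'
import numpy as np
from h import *
from rig import env
from scipy.spatial.transform import Rotation as Ro
S=dict(np.load("pics/side1.npz"));T=dict(np.load("pics/top1.npz"))
st=env.read_state();R=Ro.from_rotvec(st['ee_rot']).as_matrix();p=st['tool_pos'];print(p,'x axis',R[:,0].round(4))
yaw=np.radians(14.8);hx=np.array([np.cos(yaw),np.sin(yaw),0]);hy=np.array([-hx[1],hx[0],0]);bc=np.array([.536,.1843,0])
cs=lambda a:((a[0]-376+.5)/3.8-.5+270,(a[1]+.5)/3.8-.5+170)
def onplane(u,v,off):  # plane hy.X = off
    c,d=ray(S,u,v); return c+d*(off-hy@c)/(hy@d)
off=hy@p
for n,a in dict(rear_in=(704,135),rear_out=(718,135),front_in=(553,142),front_out=(540,140)).items():
    X=onplane(*cs(a),off+.011); print(n,X.round(4),'hx rel tcp',((X-p)@hx*1e3).round(1),'z',X[2].round(4))
hsv=cv2.cvtColor(S["pixels"],cv2.COLOR_RGB2HSV);m=cv2.inRange(hsv,(15,120,120),(28,255,255))
n,l,st_,_=cv2.connectedComponentsWithStats(m[215:250,325:360]);i=1+np.argmax(st_[1:,4]);ys,xs=np.where(l==i)
cnt=np.array([onz(S,x+325,y+215,.018) for x,y in zip(xs,ys)])
h=(cnt-bc)@hx*1e3; k=(cnt-bc)@hy*1e3
print('blank side hx range',np.percentile(h,[0,2,98,100]).round(1),'hy',np.percentile(k,[2,98]).round(1),'tcp hx,hy',((p-bc)@hx*1e3).round(1),((p-bc)@hy*1e3).round(1))
E
```

```text
[0.53375531 0.1775877  0.08357363] x axis [ 3.2e-03  5.0e-04 -1.0e+00]
rear_in [0.4872 0.1767 0.0992] hx rel tcp -45.3 z 0.0992
rear_out [0.4794 0.1746 0.0989] hx rel tcp -53.3 z 0.0989
front_in [0.5697 0.1985 0.0985] hx rel tcp 40.1 z 0.0985
front_out [0.5768 0.2003 0.1002] hx rel tcp 47.4 z 0.1002
blank side hx range [-40.7 -40.2 -15.4 -14.9] hy [-16.6  26.3] tcp hx,hy -3.9 -5.9
```

arm_command:
  motion:
    - [[0,6,0],0,-0.85]
    - [[10,6,0],0,-0.85]
    - [[20,6,0],0,-0.85]
    - [[28,6,0],0,-0.85]
    - [[28,6,0],0,-0.85]
    - [[28,6,0],0,-0.85]

```text
time_s: 3.03
tool_pos: [0.5299, 0.1834, 0.0521]
ee_rot: [-0.201, 1.564, 0.201]
force: [0.3, 0.6, 0.5]
gripper_width: 0.0788
```

```bash
python3 look.py 2
```

```text
3.1333 [0.5309 0.1836 0.0532] [-0.201  1.562  0.201] [0.28 0.76 0.04] 0.0793886505994544
```

View pics/c2.png

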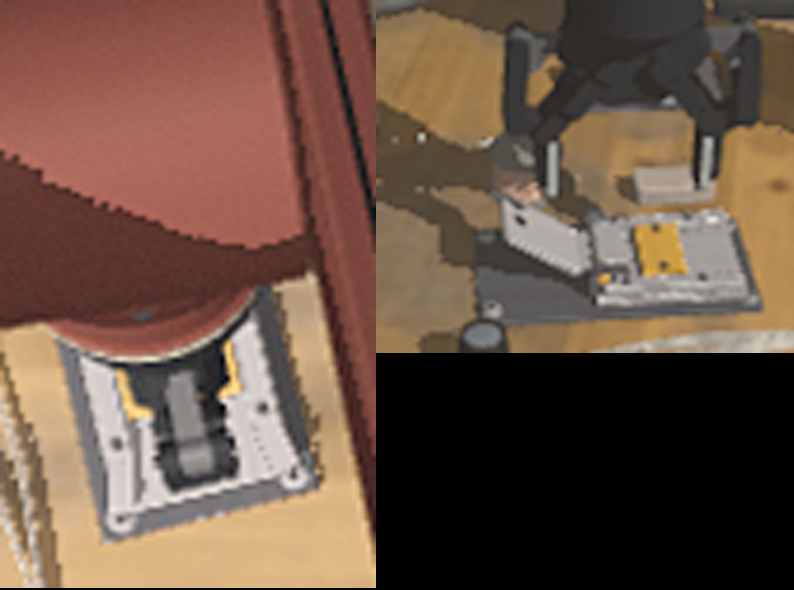

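The rear finger is now centred in the channel, with the tips about 65 mm up. Next I'll lower it in steps and watch the force.

arm_command:
  motion:
    - [[6,0,0],0,-0.85]
    - [[12,0,0],0,-0.85]
    - [[18,0,0],0,-0.85]
    - [[24,0,0],0,-0.85]
    - [[28,0,0],0,-0.85]
    - [[30,0,0],0,-0.85]
    - [[30,0,0],0,-0.85]
    - [[30,0,0],0,-0.85]

```text
time_s: 3.8
tool_pos: [0.5309, 0.1837, 0.0232]
ee_rot: [-0.201, 1.562, 0.201]
force: [0.5, -0.2, 0.6]
gripper_width: 0.0794
```

arm_command:
  motion:
    - [[2,0,0],0,-0.85]
    - [[4,0,0],0,-0.85]
    - [[6,0,0],0,-0.85]
    - [[8,0,0],0,-0.85]
    - [[8,0,0],0,-0.85]
    - [[8,0,0],0,-0.85]

```text
time_s: 4.3
tool_pos: [0.5308, 0.1836, 0.0152]
ee_rot: [-0.201, 1.562, 0.201]
force: [-1.3, -0.7, 1.8]
gripper_width: 0.0791
```

```bash
python3 look.py 3
```

```text
4.4 [0.5308 0.1836 0.0153] [-0.201  1.562  0.201] [-1.04  0.01  0.76] 0.07872715530827126
```

View pics/c3.png

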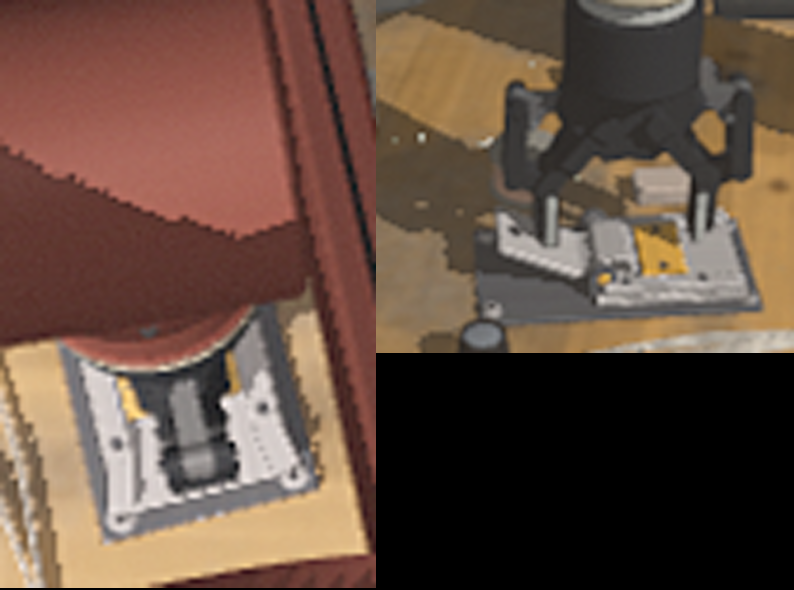

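The tab is already partly pressed by the front finger, and the rear finger is behind the blank with a gap. I'll keep lowering.

arm_command:
  motion:
    - [[2,0,0],0,-0.85]
    - [[4,0,0],0,-0.85]
    - [[6,0,0],0,-0.85]
    - [[8,0,0],0,-0.85]
    - [[8,0,0],0,-0.85]
    - [[8,0,0],0,-0.85]

```text
time_s: 4.9
tool_pos: [0.5309, 0.1837, 0.0072]
ee_rot: [-0.201, 1.561, 0.201]
force: [-0.0, -0.9, 3.5]
gripper_width: 0.079
```

arm_command:
  motion:
    - [[1,0,0],0,-0.85]
    - [[2,0,0],0,-0.85]
    - [[3,0,0],0,-0.85]
    - [[3,0,0],0,-0.85]
    - [[3,0,0],0,-0.85]

```text
time_s: 5.32
tool_pos: [0.5307, 0.1836, 0.0042]
ee_rot: [-0.201, 1.562, 0.201]
force: [-0.9, -0.8, 3.2]
gripper_width: 0.0791
```

arm_command:
  motion:
    - [[1,0,0],0,-0.85]
    - [[2,0,0],0,-0.85]
    - [[2,0,0],0,-0.85]
    - [[2,0,0],0,-0.85]

```text
time_s: 5.65
tool_pos: [0.5307, 0.1836, 0.0022]
ee_rot: [-0.201, 1.562, 0.201]
force: [-0.8, -0.2, 4.3]
gripper_width: 0.079
```

arm_command:
  motion:
    - [[1,0,0],0,-0.85]
    - [[1,0,0],0,-0.85]
    - [[1,0,0],0,-0.85]

```text
time_s: 5.9
tool_pos: [0.531, 0.1837, 0.0013]
ee_rot: [-0.201, 1.561, 0.201]
force: [-0.7, -0.2, 3.0]
gripper_width: 0.0791
```

```bash
python3 look.py 4
```

```text
6.0 [0.531  0.1837 0.0014] [-0.201  1.561  0.201] [-1.48  0.18  3.51] 0.07912758377130359
```

View pics/c4.png

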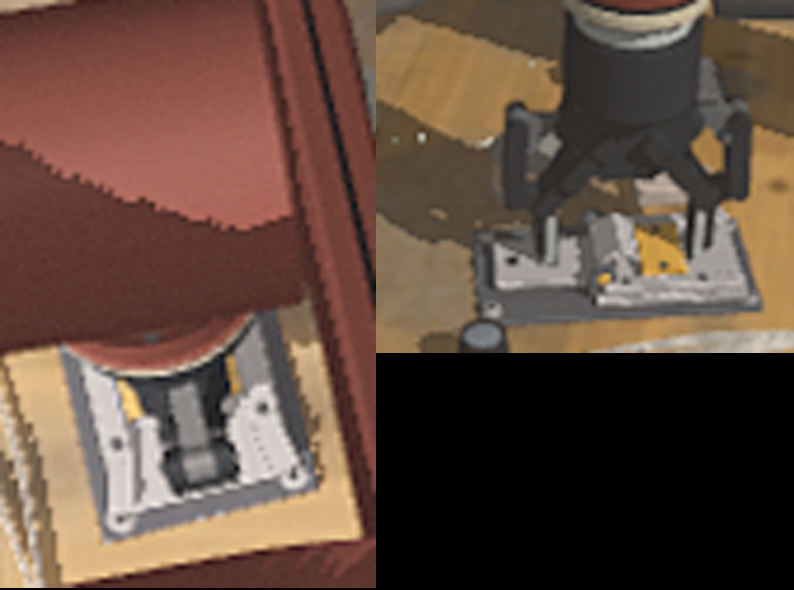

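The tab looks almost level and the lip is raised. I'll go down 1 mm more, then push.

arm_command:
  motion:
    - [[0.5,0,0],0,-0.85]
    - [[1,0,0],0,-0.85]
    - [[1,0,0],0,-0.85]

```text
time_s: 6.25
tool_pos: [0.5311, 0.1837, 0.0007]
ee_rot: [-0.201, 1.561, 0.201]
force: [-1.9, -0.8, 6.8]
gripper_width: 0.0791
```

arm_command:
  motion:
    - [[0,0,2],0,-0.85]
    - [[0,0,4],0,-0.85]
    - [[0,0,6],0,-0.85]
    - [[0,0,8],0,-0.85]
    - [[0,0,10],0,-0.85]
    - [[0,0,10],0,-0.85]

```text
time_s: 6.75
tool_pos: [0.541, 0.1863, 0.0007]
ee_rot: [-0.201, 1.561, 0.201]
force: [-0.9, -1.2, 4.6]
gripper_width: 0.0787
```

```bash
python3 look.py 5
```

```text
6.85 [0.541  0.1863 0.0007] [-0.201  1.561  0.201] [-1.12 -1.    5.27] 0.078848301164354
```

View pics/c5.png

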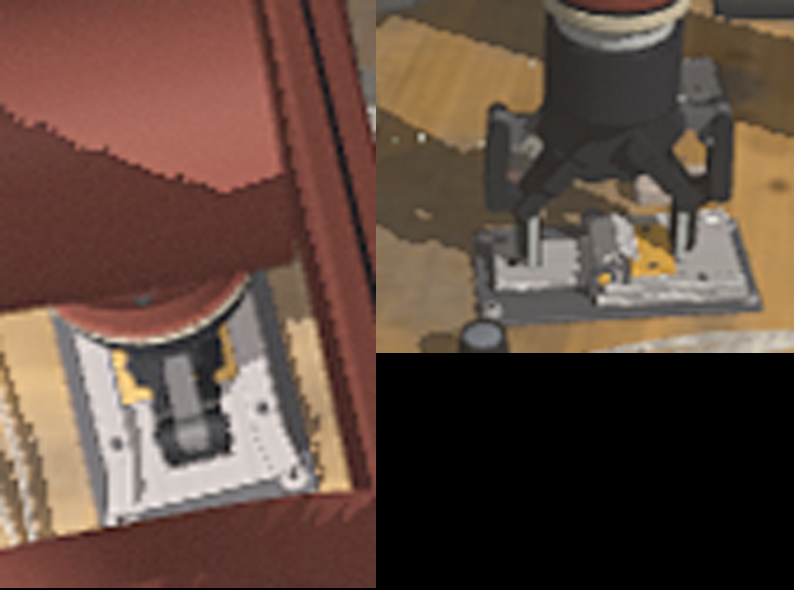

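The blank is being pushed: its leading edge is under the raised lip and the tab is level. I'll continue while watching for the force rise at the stop.

arm_command:
  motion:
    - [[0,0,2],0,-0.85]
    - [[0,0,4],0,-0.85]
    - [[0,0,6],0,-0.85]
    - [[0,0,8],0,-0.85]
    - [[0,0,10],0,-0.85]
    - [[0,0,12],0,-0.85]
    - [[0,0,12],0,-0.85]

```text
time_s: 7.43
tool_pos: [0.5525, 0.1893, 0.0006]
ee_rot: [-0.201, 1.561, 0.201]
force: [-1.0, -0.1, 4.8]
gripper_width: 0.0792
```

arm_command:
  motion:
    - [[0,0,1],0,-0.85]
    - [[0,0,2],0,-0.85]
    - [[0,0,3],0,-0.85]
    - [[0,0,3],0,-0.85]

```text
time_s: 7.77
tool_pos: [0.5545, 0.1898, 0.0005]
ee_rot: [-0.202, 1.563, 0.201]
force: [-4.5, -1.0, 8.0]
gripper_width: 0.0789
```

arm_command:
  motion:
    - [[0,0,1],0,-0.85]
    - [[0,0,2],0,-0.85]
    - [[0,0,2],0,-0.85]

```text
time_s: 8.02
tool_pos: [0.5546, 0.1899, 0.0003]
ee_rot: [-0.202, 1.567, 0.201]
force: [-11.3, -3.2, 13.9]
gripper_width: 0.0789
```

```bash
python3 look.py 6
```

```text
8.1167 [5.546e-01 1.899e-01 3.000e-04] [-0.202  1.567  0.201] [-12.2   -4.31  13.99] 0.07894328453332698
```

View pics/c6.png

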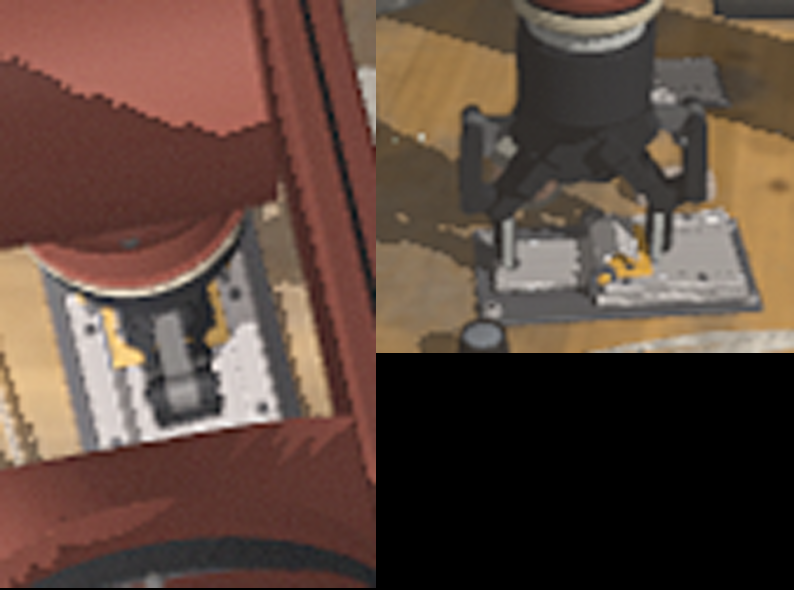

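Contact with the stop is clear: the tool stalled at x=0.5546, with 12 N back along the push axis and about 19 mm of blank travel. I'll relax the push until it barely touches, then raise slowly so the clip shuts.

arm_command:
  motion:
    - [[0,0,-1],0,-0.85]
    - [[0,0,-2],0,-0.85]
    - [[0,0,-3],0,-0.85]
    - [[0,0,-3],0,-0.85]

```text
time_s: 8.45
tool_pos: [0.5544, 0.1898, 0.0006]
ee_rot: [-0.201, 1.561, 0.201]
force: [-1.3, -0.2, 4.8]
gripper_width: 0.0789
```

arm_command:
  motion:
    - [[-2,0,0],0,-0.85]
    - [[-4,0,0],0,-0.85]
    - [[-6,0,0],0,-0.85]
    - [[-8,0,0],0,-0.85]
    - [[-10,0,0],0,-0.85]
    - [[-12,0,0],0,-0.85]
    - [[-14,0,0],0,-0.85]
    - [[-16,0,0],0,-0.85]

```text
time_s: 9.12
tool_pos: [0.5537, 0.1897, 0.0162]
ee_rot: [-0.201, 1.562, 0.201]
force: [-0.2, -0.5, -0.6]
gripper_width: 0.0792
```

arm_command:
  motion:
    - [[-4,0,0],0,-0.85]
    - [[-8,0,0],0,-0.85]
    - [[-14,0,0],0,-0.85]
    - [[-24,0,0],0,-0.85]
    - [[-40,0,0],0,-0.85]
    - [[-70,0,0],0,-0.85]
    - [[-100,0,0],0,-0.85]
    - [[-130,0,0],0,-0.85]

```text
time_s: 9.78
tool_pos: [0.5538, 0.1897, 0.1482]
ee_rot: [-0.201, 1.562, 0.201]
force: [0.1, -0.3, 0.4]
gripper_width: 0.0791
```

arm_command:
  motion:
    - [[-40,-20,-40],0,-0.85]
    - [[-80,-60,-80],0,-0.85]
    - [[-110,-90,-120],0,-0.85]
    - [[-110,-120,-160],0,-0.85]
    - [[-110,-140,-190],0,-0.85]
    - [[-110,-140,-190],0,-0.85]
    - [[-110,-140,-190],0,-0.85]
    - [[-110,-140,-190],0,-0.85]

```text
time_s: 10.45
tool_pos: [0.4047, 0.0039, 0.2585]
ee_rot: [-0.2, 1.558, 0.197]
force: [-0.9, 0.8, 0.9]
gripper_width: 0.0794
```

```bash
python3 look.py 7; python3 - <<'E'
import numpy as np,cv2
from h import *
T0=dict(np.load("pics/top0.npz"));T=dict(np.load("pics/top7.npz"))
for s in(T0,T):
    m=cv2.inRange(cv2.cvtColor(s["pixels"],cv2.COLOR_RGB2HSV),(15,120,120),(28,255,255)); q=np.zeros_like(m);q[215:255,258:308]=m[215:255,258:308]
    ys,xs=np.where(q>0);P=np.array([onz(s,x,y,.018) for x,y in zip(xs,ys)])
    yaw=np.radians(14.8);d=P-[.536,.1843,0];h=(d[:,0]*np.cos(yaw)+d[:,1]*np.sin(yaw))*1e3;k=(-d[:,0]*np.sin(yaw)+d[:,1]*np.cos(yaw))*1e3
    print(len(h),'trailing by side:',[np.percentile(h[g],3).round(1) for g in(k>8,abs(k)<8,k<-8) if g.any()],'hy',np.percentile(k,[2,98]).round(1))
E
```

```text
10.55 [0.406  0.0058 0.2575] [-0.2    1.559  0.199] [ 0.38 -0.02 -0.33] 0.07880877135102418
321 trailing by side: [np.float64(-38.7), np.float64(-38.6), np.float64(-39.0)] hy [-20.7  22.5]
123 trailing by side: [np.float64(-18.9), np.float64(-19.4), np.float64(-19.1)] hy [-21.   22.9]
```

View pics/c7.png

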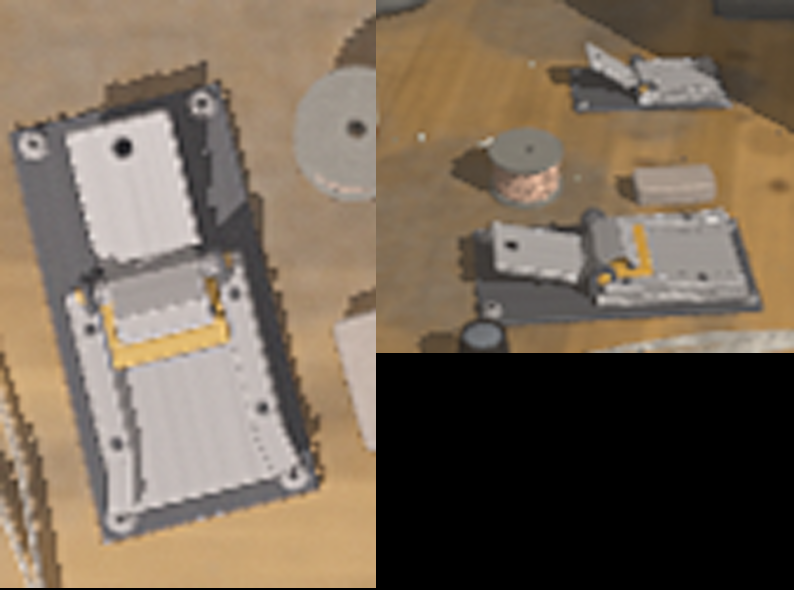

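View 7 shows the blank under the clip with a strip of about 8–9 mm behind the lip (9 mm expected when home). The blank is square in the channel, the tab is partly up at the shut-on-blank angle, and nothing else has moved. I'll hand it in.

```bash
python3 -c "
from rig import env
print(env.sign_off())"
```

```text
the job is handed in; nothing more can be done
None
```

The blank is loaded against the stop, the clip has shut on it, and I handed the job in after about 10.6 s of robot time. `sign_off` gave no verdict.

**What I did:** The front finger pressed the tab down until it was level (about 5–7 N). With it held there, the rear finger pushed the blank along the channel until it stopped. I then eased off the push and raised the gripper straight up so the clip closed, and moved the arm clear.

**What the last checks showed:**
- **Stop contact:** the tool stalled at the end of the push, with about 12 N pushing back along the channel. That is well past the lip, so I took it to be the stop pins.
- **Blank position:** it moved 19.7 mm and sits square, with its trailing edge level across the width to within 0.5 mm. About 8–9 mm shows behind the lip; 9 mm is expected when fully home.
- **Clip and surroundings:** the tab has risen part-way, as it should when shut on the blank. By eye, the spool, block and loupe, and the part of the tweezers in view, look unmoved.

**Disagreements:**
- **Camera views:** the two views differed by 2–3 mm, within the range of the stated calibration error. I set the finger positions relative to the blank and relied on contact force for "home".
- **Clip angle:** I judged it by eye and did not measure it.

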